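# Tip the spent tissue blocks into the discard bin

## Robot

A 7-joint arm with a two-finger parallel gripper is mounted at the origin on the work surface. World frame = base frame: x ahead of the robot, y to its left, z up, the work surface at z = 0. Lengths are in m, angles in rad, forces in N, time in s.
With the tool pointing down it reaches from about 0.35 to 0.9 m from the base axis. Payload 8.1 kg.
Tool frame: the origin (TCP) lies midway between the tips of the shut fingers; the grasp point (between the pads) lies 19 mm behind it; z points along the fingers, x is the direction in which the jaws open and shut, and the axes are right-handed (so a half turn about z gives the same grasp; the last joint's range is limited). The gripper opens to 92 mm and grips with 3 to 60 N. Pads are 19 mm wide; open, the fingers measure 130 mm over their backs; the gripper's body (75 mm by 190 mm) begins 47 mm behind the grasp point.
Start: joints at [1.071, 0.434, 0.025, 1.573, -0.012, 1.134, -0.075], TCP at [0.242, -0.576, 0.195] pointing down, gripper open.
Joint ranges: [-2.62, 2.62], [-0.44, 2.09], [-1.27, 1.32], [0.08, 2.57], [-1.32, 4.46], [0.12, 2], [-2.74, 2.74]. Speed limits (rad/s): [2.22, 2.22, 3.01, 3.01, 3.14, 3.14, 3.14].

## Interface

Orientations are given as a rotation vector (axis times angle).
In Python, from cell import arm gives the robot as it stands. The module is installed in compiled form; this text tells all that it offers.
- The arm moves only by the tool play_rows, never from a script. Its argument "motion" is a list of rows, each a list of 7 numbers: the gripper's target within -1 to 1 (fully open at 1, half-way at 0, shut at -1), then the shift along the tool's x, y, z in mm, then the turn, a rotation vector about the tool's x, y, z in rad. In form: [[claw, tx, ty, tz, ax, ay, az], ...]. A call has 1 to 10 rows; each row is the pose to reach, as a shift and turn from the pose measured when the call began, along the tool's axes at that moment; what a row does not reach only later rows make up. A row lasts 1/10 s, in which the tool goes at most 50 mm and 8.59 degrees, less where a joint would pass 70% of its speed; a pose out of reach is approached as far as the arm can. A call with a gripper value outside its range is refused whole. The fingers move at their own pace and stop on an object; "force" is the grip in N (left out, the last holds). Time passes only in rows, so rows that repeat a pose let the fingers close. It gives the time, the measured TCP pose, the force and the opening at its end, in the units of the state.
- arm.observe(): the state, without advancing time (a new reading comes with each control period).
- arm.get_image(name): name is "scene" or "top" or "wrist"; returns a dict with "img" (400x640x3 uint8, blue, green, red), "depth" (400x640 float32, m along the optical axis (not along the pixel's ray), 0 where there is no reading), "K" (3x3 intrinsics, pixels), "k1" (the pictures are not rectified: a ray, as slopes to the right and down, at radius r is drawn at 1 + k1 r^2 times it, then the intrinsics apply), "rvec" (rotation vector, rad) and "tvec" (3), from world to camera coordinates, as OpenCV has them. Camera axes: x right, y down, z forward; pixel columns grow to the right and rows downward; lengths in m; the calibration is good to about 2 mm. A picture is of the moment at which its call begins.
- arm.sign_off(): hands the job in, once; it reports no verdict.
Trained networks look in a picture, given as the dict that the camera call returned (one of the last four; its "shot" number tells which), for a name from the list of things; names that differ only in an ending like _2 or _b are one class to them, and where a whole thing is asked for, a point or a joint stands for the part that bears it (a point fixed in the world has none). Each returns a list of dicts, best first, with "score" (0 to 1); they miss things now and then, are a little off and sometimes report something else, mostly with a low value. They report only what shows in the picture. A call takes as long as a camera call.
- arm.look_for(picture, query): "box" ([left, top, width, height] as shares, 0 to 1, of the picture: columns of its width, rows of its height, round what is visible of it).
The state is a dict: "clock": time; "joints": joint angles; "dq": joint speeds; "joint_efforts": joint torques, N m; "position": TCP position; "ee_rot": TCP orientation; "force": force on the tool from outside, world axes, zero at the start; "ft_torque": the same for the moment, N m; "width": opening from 0.0 (shut) to 1.0 (fully open).
Only numpy, scipy, OpenCV 4.12 (cv2) and the standard library are available. Lean on these libraries where they do the work, as an engineer would, in place of code of your own. Each camera call takes 0.05 s, during which the arm holds its last target. There are 200 camera calls.

## Task

Slide the discard bin's cover fully open by its bar handle, then lift the scoop tray by its handle and tip all six tissue blocks into the bin, with the tray's mouth low over the opening. Leave the cover fully open and set the empty tray back flat on its mat, wholly within the mat's edges, without disturbing the other things on the bench.

Things in the scene. Friction and masses are not known exactly. Their poses are not given: they have to be found in the camera images.
- bin: White open-topped discard bin fixed to the bench, 180 x 180 mm outside, 110 mm high, walls 4 mm. Two steel rails (at y = -94 and +94 mm, tops 118 mm above the bench) run along its rims and stick out 155 mm past its front (-x) wall. Origin: centre of the underside; z up, x and y along the walls.
- cover (a joint): Slide of the bin's flat steel cover, m: 0 = shut, 0.15 = fully open (end stop); it opens along the bin's -x. About 2 N to move, plus 4 N per m/s; stays where left. Cover 180 x 176 mm, top face 115 mm above the bench. Fully open it leaves an opening from x = -60 to +86 mm in the bin's frame, over the full width.
- cover_grip (a point): Grip point of the cover's black upright bar handle, 140 mm above the bench, moving with the cover: at x = +70 mm, y = 0 in the bin's frame when shut, -80 mm when open. The bar is 12 mm thick along the bin's x, 80 mm long along its y and reaches from 115 to 155 mm above the bench. Axes as the bin's.
- tray: Loose aluminium scoop tray holding the blocks, about 0.24 to 0.39 kg empty: pan 160 x 110 mm, 3 mm floor, three walls 35 mm high; its +x end is the open mouth, without a lip. A black plate handle stands behind the closed end. Origin: on the underside, midway along the whole 210 mm: pan x = -55 to +105 mm, handle x = -105 to -55 mm. z up when level.
- tray_grip (a point): Grip point in the middle of the tray's handle, at (-80, 0, 60) mm in the tray's frame. The handle is an upright plate 50 mm long (tray x), 14 mm thick (tray y), from 20 to 85 mm above the tray's underside. A firm grip (40 N or more) across its thickness carries the tray. Axes as the tray's.
- tray_mouth (a point): Middle of the floor's edge at the tray's open mouth, at (105, 0, 3) mm in the tray's frame. Axes as the tray's.
- mat: Thin grey mat fixed to the bench, 290 x 190 x 3 mm (long side x), the tray's parking place. Origin: centre of its underside.
- block0: White tissue block in its cassette, loose, 40 x 28 x 12 mm, about 18 g, one of six alike lying in the tray at the start. It starts to slide on the tray's floor at a tilt of 25 to 36 degrees; 55 to 60 degrees empties the tray. Origin: centre of its underside.
- block1: White tissue block in its cassette, loose, 40 x 28 x 12 mm, about 18 g, one of six alike lying in the tray at the start. It starts to slide on the tray's floor at a tilt of 25 to 36 degrees; 55 to 60 degrees empties the tray. Origin: centre of its underside.
- block2: White tissue block in its cassette, loose, 40 x 28 x 12 mm, about 18 g, one of six alike lying in the tray at the start. It starts to slide on the tray's floor at a tilt of 25 to 36 degrees; 55 to 60 degrees empties the tray. Origin: centre of its underside.
- block3: White tissue block in its cassette, loose, 40 x 28 x 12 mm, about 18 g, one of six alike lying in the tray at the start. It starts to slide on the tray's floor at a tilt of 25 to 36 degrees; 55 to 60 degrees empties the tray. Origin: centre of its underside.
- block4: White tissue block in its cassette, loose, 40 x 28 x 12 mm, about 18 g, one of six alike lying in the tray at the start. It starts to slide on the tray's floor at a tilt of 25 to 36 degrees; 55 to 60 degrees empties the tray. Origin: centre of its underside.
- block5: White tissue block in its cassette, loose, 40 x 28 x 12 mm, about 18 g, one of six alike lying in the tray at the start. It starts to slide on the tray's floor at a tilt of 25 to 36 degrees; 55 to 60 degrees empties the tray. Origin: centre of its underside.
- bottle: Bystander: amber reagent bottle, 60 mm across, 140 mm high, standing on the bench. Origin: centre of the underside.
- slidebox: Bystander: blue slide box, 170 x 90 x 35 mm, on the bench. Origin: centre of the underside.
- jar: Bystander: specimen jar, 68 mm across, 75 mm high, on the bench. Origin: centre of the underside.

How it is judged:
By the outcome, as a careful person would: the job done as asked, in the order asked, and still so for the second after the job is handed in, with the robot touching nothing.
It also fails if it takes over 72 s, if anything falls off the work surface, if the arm or the gripper's body presses on something with over 40 N, if the wrist force passes 120 N, or if a joint passes its speed limit or range.

## Working session

There is one attempt and no reset: what is moved stays moved. The work goes in short steps, Python scripts to look and compute and a tool call to move; the robot and the scene stay as the last step left them, time stands still between calls to the robot, and variables do not carry over. Pictures are saved under pics/ and viewed, on a budget of 10 in all, crops included, one or two more only if the job needs it, and the job is handed in when it is done.

Besides the shell and the picture viewer there is one more tool, called after "Emit:" as a command line: name --pt "numbers of a row" for each row, then --argument value for the rest. play_rows: Moves the arm, as the interface text tells. Its arguments: {"type":"object","properties":{"motion":{"type":"array"},"force":{"type":"number"}},"required":["motion"]}

```bash
mkdir -p pics; cat > h.py <<'E'
import numpy as np, cv2
from scipy.spatial.transform import Rotation as R
from cell import arm
def cloud(p):
    """world xyz per pixel"""
    h,w=p["depth"].shape; K=p["K"]; k=p["k1"]
    u,v=np.meshgrid(np.arange(w),np.arange(h))
    pts=np.stack([u,v],-1).reshape(-1,1,2).astype(np.float64)
    s=cv2.undistortPoints(pts,np.array(K,float),np.array([k,0,0,0],float)).reshape(h,w,2)
    d=p["depth"][...,None]
    c=np.concatenate([s*d,d],-1)
    Rm=R.from_rotvec(np.ravel(p["rvec"])).as_matrix()
    W=(c-np.ravel(p["tvec"]))@Rm
    W[p["depth"]<=0]=np.nan
    return W
def st():
    s=arm.observe(); print({k:np.round(s[k],3).tolist() for k in("clock","joints","position","ee_rot","force","width")}); return s
E
python3 - <<'E'
from h import *
st()
for n in("top","scene"):
    p=arm.get_image(n); W=cloud(p); np.save(n+".npy",W); cv2.imwrite(f"pics/{n}0.png",p["img"])
    for q in("bin","cover_grip","tray","tray_grip","mat","bottle","slidebox","jar"):
        for r in arm.look_for(p,q)[:1]:
            b=r["box"]; c=int((b[0]+b[2]/2)*640);y=int((b[1]+b[3]/2)*400)
            print(n,q,round(r["score"],2),[int(b[0]*640),int(b[1]*400),int(b[2]*640),int(b[3]*400)],W[y,c].round(3))
E
```

```text
{'clock': 0.0, 'joints': [1.071, 0.435, 0.025, 1.574, -0.012, 1.134, -0.075], 'position': [0.241, -0.576, 0.194], 'ee_rot': [-2.615, 1.74, 0.002], 'force': [-0.276, -0.126, -1.132], 'width': 1.001}
top bin 0.81 [216, 197, 74, 105] [0.449 0.233 0.117]
top cover_grip 0.57 [224, 200, 62, 64] [0.509 0.232 0.11 ]
top tray 0.75 [361, 201, 31, 59] [ 0.516 -0.189  0.   ]
top tray_grip 0.61 [361, 197, 35, 66] [ 0.516 -0.195  0.007]
top mat 0.68 [345, 186, 64, 85] [ 0.519 -0.195  0.008]
top bottle 0.55 [301, 145, 19, 21] [0.762 0.044 0.135]
top slidebox 0.78 [151, 215, 40, 50] [0.479 0.533 0.037]
top jar 0.96 [466, 223, 26, 24] [ 0.497 -0.531  0.074]
scene bin 0.75 [349, 127, 53, 85] [0.508 0.228 0.11 ]
scene tray 0.56 [264, 166, 25, 54] [ 0.491 -0.182 -0.004]
scene tray_grip 0.76 [259, 165, 31, 53] [ 0.491 -0.19   0.004]
scene mat 0.56 [246, 170, 48, 63] [ 0.538 -0.209  0.012]
scene bottle 0.84 [332, 225, 15, 25] [0.792 0.039 0.098]
scene slidebox 0.6 [427, 150, 29, 40] [0.49  0.523 0.039]
scene jar 0.74 [176, 192, 19, 21] [ 0.538 -0.538  0.066]
```

```bash
python3 - <<'E'
import cv2
a=cv2.imread("pics/top0.png")[130:310,140:500]; cv2.imwrite("pics/top0c.png",cv2.resize(a,None,fx=2.2,fy=2.2,interpolation=cv2.INTER_CUBIC))
E
```

```text
(no output)
```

View pics/top0c.png

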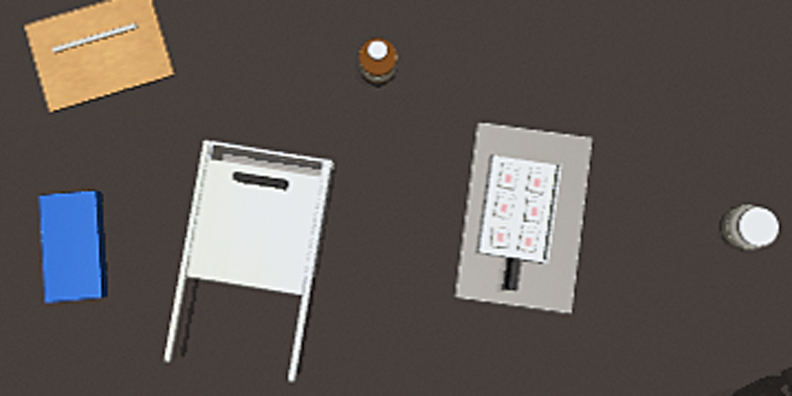

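Top view: image up is world +x and left is +y. The bin is at left with its bar at crop (262,181) and its rails pointing to the robot. The tray is on the mat with its handle at crop (511,273) and its mouth away from the robot.

```bash
cat >> h.py <<'E'
def ray(p,uv,z):
    s=cv2.undistortPoints(np.array(uv,float).reshape(-1,1,2),np.array(p["K"],float),np.array([p["k1"],0,0,0],float)).reshape(-1,2)
    Rm=R.from_rotvec(np.ravel(p["rvec"])).as_matrix(); C=-Rm.T@np.ravel(p["tvec"])
    d=np.c_[s,np.ones(len(s))]@Rm
    return C+d*((z-C[2])/d[:,2])[:,None]
E
python3 - <<'E'
from h import *
p=arm.get_image("top")
def f(n,pts,z):
    X=ray(p,np.array(pts)/2.2+[140,130],z); print(n,X[:,:2].round(4).tolist(),"mean",X.mean(0).round(4)); return X
m=f("mat",[(478,123),(592,138),(573,313),(457,297)],.003); print(np.linalg.norm(m-np.roll(m,1,0),axis=1))
f("bar",[(236,178),(288,184)],.15)
b=f("rails rear",[(205,141),(332,160)],.118); r=f("rails front",[(168,361),(292,381)],.118)
print(np.linalg.norm(b-r,axis=1),np.degrees(np.arctan2(*(b-r)[:,:2].T[::-1])))
f("tray",[(492,155),(560,165),(546,262),(478,252)],.038)
f("handle",[(513,260),(511,289)],.085)
W=np.load("top.npy")
# handle by depth: height 0.06-0.1 near tray
g=W[...,2]
k=(g>.06)&(g<.1)&(abs(W[...,1]+.19)<.06)&(W[...,0]>.3)&(W[...,0]<.5); print("handle pts",k.sum(),W[k].mean(0),W[k].min(0),W[k].max(0))
k=(g>.13)&(g<.17)&(abs(W[...,1]-.22)<.1)&(W[...,0]>.3)&(W[...,0]<.75); print("bar pts",k.sum(),W[k].mean(0),W[k].min(0),W[k].max(0))
img=p["img"].astype(int)
E
```

```text
mat [[0.6757, -0.1228], [0.6504, -0.3101], [0.3658, -0.2732], [0.3917, -0.0857]] mean [ 0.5209 -0.198   0.003 ]
[0.28645822 0.18892443 0.2870216  0.18926334]
bar [[0.577, 0.2524], [0.5678, 0.175]] mean [0.5724 0.2137 0.15  ]
rails rear [[0.6356, 0.305], [0.606, 0.1114]] mean [0.6208 0.2082 0.118 ]
rails front [[0.3058, 0.3549], [0.2754, 0.17]] mean [0.2906 0.2625 0.118 ]
[0.33349552 0.33583643] [ -8.60443532 -10.05022764]
tray [[0.6198, -0.1416], [0.6034, -0.2506], [0.4486, -0.2254], [0.4647, -0.1174]] mean [ 0.5341 -0.1837  0.038 ]
handle [[0.453, -0.167], [0.4086, -0.1632]] mean [ 0.4308 -0.1651  0.085 ]
handle pts 75 [ 0.43336281 -0.16783736  0.08531815] [ 0.40964944 -0.176935    0.06183633] [ 0.45705557 -0.15900993  0.0950657 ]
bar pts 101 [0.57577142 0.21808696 0.15340611] [0.56393881 0.17745446 0.13349425] [0.58664734 0.25962822 0.1620537 ]
```

```bash
cat >> h.py <<'E'
def down(yaw,pitch=0):
    """tool R: yaw=world yaw (deg) of tool x; axis down; pitch (deg): rotation about tool x afterwards"""
    y=np.radians(yaw); c,s=np.cos(y),np.sin(y)
    return R.from_matrix(np.array([[c,s,0],[s,-c,0],[0,0,-1.]]))*R.from_euler("x",pitch,degrees=True)
def go(pos,rot,s=None):
    s=s or arm.observe(); Rc=R.from_rotvec(s["ee_rot"])
    t=Rc.inv().apply(np.array(pos)-s["position"])*1000; a=(Rc.inv()*rot).as_rotvec()
    print("shift",t.round(1).tolist(),"turn",a.round(3).tolist())
E
python3 - <<'E'
from h import *
go([.574,.215,.28],down(-9))
E
```

```text
shift [-601.6, -612.4, -84.9] turn [0.0, -0.0, -1.017]
```

Emit:
play_rows --pt "1 0 0 -85 0 0 0" --pt "1 -50 -51 -85 0 0 -0.1" --pt "1 -602 -612 -85 0 0 -1.017" --pt "1 -602 -612 -85 0 0 -1.017" --pt "1 -602 -612 -85 0 0 -1.017" --pt "1 -602 -612 -85 0 0 -1.017" --pt "1 -602 -612 -85 0 0 -1.017" --pt "1 -602 -612 -85 0 0 -1.017" --pt "1 -602 -612 -85 0 0 -1.017" --pt "1 -602 -612 -85 0 0 -1.017"

```text
clock: 1.95
position: [0.4139, -0.1644, 0.2739]
ee_rot: [3.131, -0.246, 0.001]
force: [0.3, 0.3, -0.1]
width: 0.998
```

```bash
python3 - <<'E'
from h import *
go([.574,.215,.28],down(-9))
E
```

```text
shift [99.0, -399.7, -6.2] turn [0.001, -0.001, 0.001]
```

```bash
python3 - <<'E'
from h import *
p=arm.get_image("wrist"); np.save("w1.npy",cloud(p)); cv2.imwrite("pics/w1.png",p["img"])
E
```

Emit:
play_rows --pt "1 99 -400 -6 0 0 0" --pt "1 99 -400 -6 0 0 0" --pt "1 99 -400 -6 0 0 0" --pt "1 99 -400 -6 0 0 0" --pt "1 99 -400 -6 0 0 0" --pt "1 99 -400 -6 0 0 0" --pt "1 99 -400 -6 0 0 0" --pt "1 99 -400 -6 0 0 0" --pt "1 99 -400 -6 0 0 0" --pt "1 99 -400 -6 0 0 0"

```text
clock: 3.0
position: [0.574, 0.2296, 0.2814]
ee_rot: [-3.128, 0.224, -0.003]
force: [-0.5, -0.1, 0.3]
width: 1.0
```

```bash
python3 - <<'E'
from h import *
st()
p=arm.get_image("wrist"); np.save("w2.npy",cloud(p)); cv2.imwrite("pics/w2.png",p["img"])
a=cv2.imread("pics/w1.png"); cv2.imwrite("pics/w12.png",cv2.resize(np.hstack([a,p["img"]]),None,fx=.62,fy=.62,interpolation=cv2.INTER_AREA))
E
```

```text
{'clock': 3.0, 'joints': [-0.061, 0.438, -0.61, 1.422, 0.248, 1.355, -0.822], 'position': [0.574, 0.23, 0.281], 'ee_rot': [-3.128, 0.224, -0.003], 'force': [-0.502, -0.06, 0.276], 'width': 1.0}
```

View pics/w12.png

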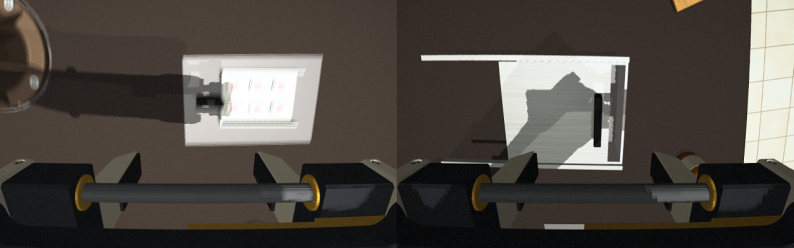

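The wrist views show the tray, handle at (208,102), and the bin from above, bar at (598,120). Both are clear of the fingers, so I'll measure them from the depth.

```bash
python3 - <<'E'
from h import *
def rect(n,P):
    r=cv2.minAreaRect((P[:,:2]*1000).astype(np.float32)); print(n,len(P),"c",np.round(r[0],1),"size",np.round(r[1],1),"ang",round(r[2],1),"z",np.median(P[:,2]).round(4))
def near(W,x,y,r,z0,z1): 
    return W[(np.hypot(W[...,0]-x,W[...,1]-y)<r)&(W[...,2]>z0)&(W[...,2]<z1)]
W=np.load("w2.npy"); rect("bar",near(W,.574,.217,.06,.146,.165)); rect("bar wide",near(W,.574,.217,.06,.135,.165))
rect("cover",near(W,.5,.22,.13,.108,.1165)); rect("railL+R",near(W,.5,.22,.35,.1165,.125))
P=near(W,.53,.22,.35,.1135,.125)
W=np.load("w1.npy"); rect("handle",near(W,.432,-.166,.05,.075,.1)); rect("walls",near(W,.53,-.18,.12,.03,.048)); rect("mat",near(W,.52,-.198,.2,.0015,.006))
c=cv2.imread("pics/w1.png"); m=(c.min(2)>120).astype(np.uint8); m[230:]=0
E
```

```text
bar 1036 c [577.9 218.5] size [79.5 12. ] ang 80.6 z 0.1548
bar wide 1060 c [577.9 218.5] size [79.5 12. ] ang 80.6 z 0.1548
cover 26411 c [512.9 227.5] size [197.  225.6] ang 79.5 z 0.1149
railL+R 4710 c [459.  237.2] size [197.2 334.5] ang 80.6 z 0.1179
handle 621 c [ 434.3 -168. ] size [13.3 48.7] ang 81.0 z 0.0876
walls 1180 c [ 514.5 -181. ] size [110.3 209.4] ang 81.0 z 0.0373
mat 21383 c [ 519.3 -192.1] size [397.9 387.4] ang 13.2 z 0.0031
```

```bash
python3 - <<'E'
from h import *
go([.578,.2185,.180],down(-9.4)); go([.578,.2185,.124],down(-9.4))
E
```

```text
shift [5.1, 8.2, 101.4] turn [-0.004, -0.002, 0.019]
shift [5.0, 8.4, 157.4] turn [-0.004, -0.002, 0.019]
```

Emit:
play_rows --pt "0.2 5 8 50 0 0 0.019" --pt "0.2 5 8 100 0 0 0.019" --pt "0.2 5 8 125 0 0 0.019" --pt "0.2 5 8 145 0 0 0.019" --pt "0.2 5 8 157 0 0 0.019" --pt "0.2 5 8 157 0 0 0.019" --pt "0.2 5 8 157 0 0 0.019"

```text
clock: 3.75
position: [0.5786, 0.2184, 0.1254]
ee_rot: [-3.127, 0.259, -0.005]
force: [0.1, -0.4, 0.5]
width: 0.602
```

```bash
python3 - <<'E'
from h import *
st();go([.578,.2185,.124],down(-9.4))
E
```

```text
{'clock': 3.75, 'joints': [-0.064, 0.552, -0.569, 1.643, 0.333, 1.04, -0.9], 'position': [0.579, 0.218, 0.125], 'ee_rot': [-3.127, 0.259, -0.005], 'force': [0.129, -0.387, 0.46], 'width': 0.602}
shift [-0.6, 0.0, 1.4] turn [-0.004, -0.003, -0.001]
```

Close on the bar, then pull along tool −x.

Emit:
play_rows --force 30 --pt "-1 0 0 0 0 0 0" --pt "-1 0 0 0 0 0 0" --pt "-1 0 0 0 0 0 0" --pt "-1 0 0 0 0 0 0" --pt "-1 -8 0 0 0 0 0" --pt "-1 -20 0 0 0 0 0" --pt "-1 -35 0 0 0 0 0" --pt "-1 -50 0 0 0 0 0" --pt "-1 -65 0 0 0 0 0" --pt "-1 -80 0 0 0 0 0"

```text
clock: 4.75
position: [0.498, 0.2319, 0.1253]
ee_rot: [-3.127, 0.257, -0.004]
force: [-0.3, -0.4, 0.3]
width: 0.004
```

```bash
python3 - <<'E'
from h import *
st();go([.4566,.2382,.125],down(-9.4))
E
```

```text
{'clock': 4.75, 'joints': [-0.089, 0.453, -0.604, 1.813, 0.306, 0.965, -0.985], 'position': [0.498, 0.232, 0.125], 'ee_rot': [-3.127, 0.257, -0.004], 'force': [-0.3, -0.377, 0.26], 'width': 0.004}
shift [-41.8, 0.5, 0.2] turn [-0.004, -0.002, -0.0]
```

Gripper width is ~0, so the bar isn't between the pads. Looking.

```bash
python3 - <<'E'
from h import *
p=arm.get_image("wrist");q=arm.get_image("scene"); W=cloud(p); np.save("w3.npy",W); T=arm.get_image("top");
Wt=cloud(T)
for W in(W,Wt):
    k=(W[...,2]>.13)&(W[...,2]<.163)&(abs(W[...,1]-.22)<.07)&(W[...,0]>.35)&(W[...,0]<.65)
    print(k.sum()); 
    if k.sum()>10: print(W[k].mean(0),W[k].min(0),W[k].max(0))
a=cv2.resize(p["img"],None,fx=.8,fy=.8); b=cv2.resize(T["img"][180:310,190:330],(512,320+155))[:320]
b=cv2.resize(T["img"][180:310,190:330],(280,260))
b=cv2.copyMakeBorder(b,0,60,0,0,cv2.BORDER_CONSTANT)
cv2.imwrite("pics/w3.png",np.hstack([a,b]))
E
```

```text
4998
[0.57366436 0.23022746 0.14905947] [0.48978463 0.1778584  0.13000037] [0.58903553 0.25829273 0.16296386]
19
[0.56974388 0.18490051 0.15342941] [0.56436105 0.17713628 0.13072753] [0.57645583 0.1942981  0.16127377]
```

View pics/w3.png

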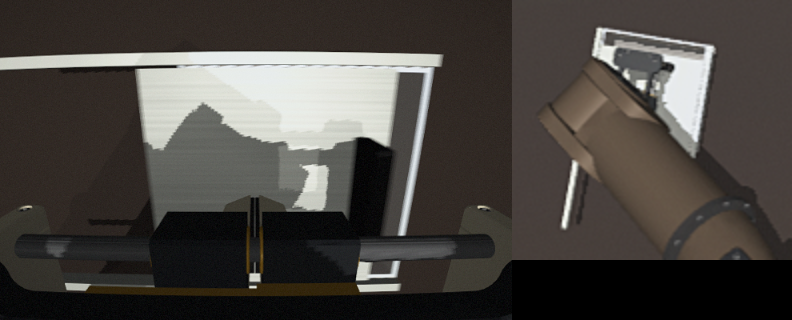

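```bash
python3 - <<'E'
from h import *
W=np.load("w3.npy")
for v in(245,252,260,275,300,330): print(v,[W[v,u].round(3).tolist() for u in(305,318,330)])
for v in(180,200,230,250,270,300): print("bar",v,[W[v,u].round(3).tolist() for u in(450,465,475)])
p=arm.get_image("scene"); st()
cv2.imwrite("pics/s1.png",cv2.resize(p["img"][80:230,300:460],None,fx=4,fy=4,interpolation=cv2.INTER_CUBIC))
E
```

```text
245 [[0.488, 0.226, 0.116], [0.496, 0.224, 0.116], [0.503, 0.223, 0.114]]
252 [[0.493, 0.244, 0.167], [0.499, 0.241, 0.162], [0.505, 0.242, 0.166]]
260 [[0.494, 0.244, 0.175], [0.499, 0.241, 0.171], [0.504, 0.242, 0.174]]
275 [[0.5, 0.267, 0.233], [0.499, 0.24, 0.183], [0.506, 0.267, 0.233]]
300 [[0.5, 0.269, 0.247], [0.502, 0.262, 0.237], [0.506, 0.266, 0.244]]
330 [[0.499, 0.26, 0.246], [0.486, 0.162, 0.115], [0.505, 0.26, 0.247]]
bar 180 [[0.577, 0.254, 0.123], [0.579, 0.258, 0.14], [0.584, 0.257, 0.14]]
bar 200 [[0.575, 0.244, 0.127], [0.576, 0.25, 0.147], [0.578, 0.252, 0.155]]
bar 230 [[0.573, 0.227, 0.131], [0.574, 0.235, 0.15], [0.577, 0.236, 0.155]]
bar 250 [[0.571, 0.217, 0.135], [0.572, 0.226, 0.154], [0.577, 0.226, 0.155]]
bar 270 [[0.569, 0.206, 0.137], [0.572, 0.214, 0.154], [0.576, 0.214, 0.155]]
bar 300 [[0.535, 0.257, 0.238], [0.54, 0.256, 0.237], [0.542, 0.256, 0.238]]
{'clock': 4.95, 'joints': [-0.089, 0.455, -0.603, 1.81, 0.307, 0.966, -0.984], 'position': [0.5, 0.232, 0.125], 'ee_rot': [-3.127, 0.258, -0.006], 'force': [0.712, 0.242, 0.04], 'width': 0.004}
```

View pics/s1.png

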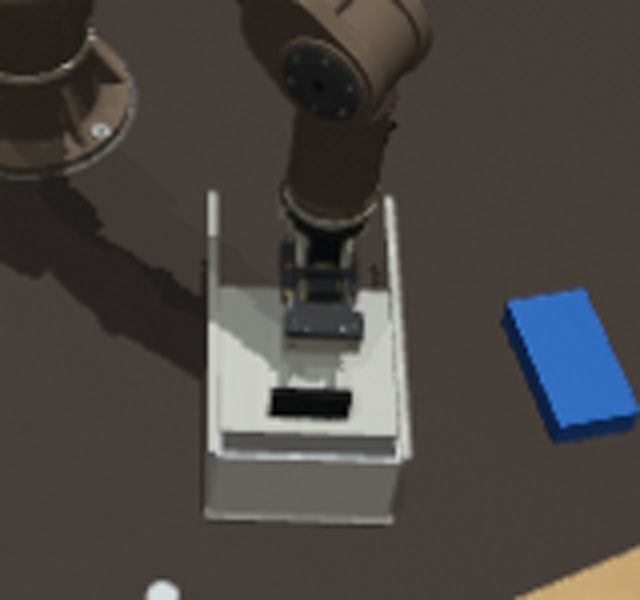

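The shut fingertips show at z≈0.16 while the reported TCP z is 0.125, and the jaws closed just above the bar, which hasn't moved. I'll check that offset against the earlier open-finger picture.

```bash
python3 - <<'E'
from h import *
s=arm.observe()
for n,pos,rv in(("w1",[.4139,-.1644,.2739],[3.131,-.246,.001]),("w2",[.574,.2296,.2814],[-3.128,.224,-.003]),("w3",[.4985,.232,.125],[-3.127,.258,-.005])):
    W=np.load(n+".npy"); L=R.from_rotvec(rv).inv().apply((W-pos).reshape(-1,3)).reshape(W.shape)*1000
    k=(abs(L[...,1])<40)&(abs(L[...,0])<75)&(L[...,2]>-80)&(L[...,2]<8 if n=="w3" else L[...,2]<60)
    P=L[k]; print(n,len(P)); 
    if len(P): 
        o=np.argsort(-P[:,2]); print(np.percentile(P[:,2],[100,99,95,90,80,50]).round(1),P[o[:400:80]].round(1).tolist())
E
```

```text
w1 5904
[-31.  -32.7 -36.3 -39.6 -45.2 -59.3] [[-46.9, 4.7, -31.0], [-46.4, -6.9, -33.0], [-47.8, -9.7, -34.4], [-46.6, 9.0, -35.5], [-46.5, -1.1, -36.6]]
w2 5896
[-30.6 -32.5 -36.  -39.5 -45.1 -59.2] [[45.7, -8.4, -30.6], [-46.6, 0.8, -33.0], [45.4, -1.3, -34.0], [46.4, -9.5, -35.2], [45.6, -9.5, -36.4]]
w3 5039
[  8.    7.3   4.1  -0.1  -6.9 -23.5] [[-31.3, 8.8, 8.0], [74.8, 7.8, 6.9], [73.7, 25.1, 5.5], [74.3, -10.8, 4.2], [74.5, -10.7, 2.9]]
```

The tips sit 31 mm behind the reported TCP, both open and shut, so every grasp needs +31 mm along tool z. I'll regrasp.

Emit:
play_rows --pt "0.2 0 0 -20 0 0 0" --pt "0.2 0 0 -35 0 0 0" --pt "0.2 40 0 -35 0 0 0" --pt "0.2 79 0 -35 0 0 0" --pt "0.2 79 0 -35 0 0 0" --pt "0.2 79 0 -20 0 0 0" --pt "0.2 79 0 0 0 0 0" --pt "0.2 79 0 15 0 0 0" --pt "0.2 79 0 30 0 0 0" --pt "0.2 79 0 31 0 0 0"

```text
clock: 5.95
position: [0.5762, 0.2181, 0.0922]
ee_rot: [-3.129, 0.257, -0.0]
force: [0.8, -0.1, 0.2]
width: 0.602
```

Emit:
play_rows --force 30 --pt "-1 0 0 0 0 0 0" --pt "-1 0 0 0 0 0 0" --pt "-1 0 0 0 0 0 0" --pt "-1 0 0 0 0 0 0" --pt "-1 0 0 0 0 0 0" --pt "-1 0 0 0 0 0 0"

```text
clock: 6.55
position: [0.5766, 0.2181, 0.0926]
ee_rot: [-3.129, 0.257, -0.002]
force: [0.1, 0.2, -0.0]
width: 0.128
```

```bash
python3 - <<'E'
from h import *
st();go([.4566,.2382,.092],down(-9.4))
E
```

```text
{'clock': 6.55, 'joints': [-0.075, 0.584, -0.556, 1.679, 0.357, 0.979, -0.922], 'position': [0.577, 0.218, 0.093], 'ee_rot': [-3.129, 0.257, -0.002], 'force': [0.077, 0.246, -0.047], 'width': 0.128}
shift [-121.7, -0.2, 0.5] turn [-0.002, -0.001, 0.0]
```

Width 0.128, about 12 mm: the bar is held. Pulling to the stop, about 122 mm.

Emit:
play_rows --pt "-1 -8 0 0 0 0 0" --pt "-1 -22 0 0 0 0 0" --pt "-1 -38 0 0 0 0 0" --pt "-1 -54 0 0 0 0 0" --pt "-1 -70 0 0 0 0 0" --pt "-1 -86 0 0 0 0 0" --pt "-1 -100 0 0 0 0 0" --pt "-1 -111 0 0 0 0 0" --pt "-1 -118 0 0 0 0 0" --pt "-1 -121 0 0 0 0 0"

```text
clock: 7.55
position: [0.4573, 0.2378, 0.0925]
ee_rot: [-3.129, 0.257, -0.003]
force: [9.9, -1.3, -9.1]
width: 0.133
```

Emit:
play_rows --pt "-1 -2 0 0 0 0 0" --pt "-1 -3 0 0 0 0 0" --pt "-1 -3 0 0 0 0 0"

```text
clock: 7.85
position: [0.4574, 0.2378, 0.0926]
ee_rot: [-3.127, 0.26, -0.009]
force: [12.2, 0.3, -9.6]
width: 0.128
```

Emit:
play_rows --pt "0.2 0 0 0 0 0 0" --pt "0.2 0 0 0 0 0 0" --pt "0.2 0 0 0 0 0 0" --pt "0.2 0 0 -30 0 0 0" --pt "0.2 0 0 -80 0 0 0" --pt "0.2 0 0 -130 0 0 0" --pt "0.2 0 0 -160 0 0 0" --pt "0.2 0 0 -160 0 0 0"

```text
clock: 8.65
position: [0.4579, 0.2393, 0.2572]
ee_rot: [-3.123, 0.259, -0.019]
force: [0.6, -0.9, -0.9]
width: 0.596
```

```bash
cat >> h.py <<'E'
TY=81.0
def tp(g,phi,z=None):
    """target pose of reported TCP for grasp point g and pitch phi (tool x along tray y)"""
    r=down(TY,phi); return np.array(g)+r.apply([0,0,.050]),r
E
python3 - <<'E'
from h import *
s=st()
W=cloud(arm.get_image("wrist"))
k=(W[...,2]>.146)&(W[...,2]<.163)&(abs(W[...,1]-.237)<.07)&(abs(W[...,0]-.457)<.06)
r=cv2.minAreaRect((W[k][:,:2]*1000).astype(np.float32)); print("bar",r,"expect 456.6,238")
for phi in(-30,):
    go(*tp([.4343,-.168,.20],phi)); go(*tp([.4343,-.168,.063],phi))
E
```

```text
{'clock': 8.65, 'joints': [-0.055, 0.273, -0.665, 1.711, 0.182, 1.206, -0.93], 'position': [0.458, 0.239, 0.257], 'ee_rot': [-3.123, 0.259, -0.019], 'force': [0.622, -0.903, -0.883], 'width': 0.596}
bar ((456.9508361816406, 238.31761169433594), (79.47576904296875, 11.621612548828125), 80.6572265625) expect 456.6,238
shift [68.7, 404.8, 96.0] turn [-0.407, 0.401, -1.543]
shift [67.5, 405.7, 233.0] turn [-0.407, 0.401, -1.543]
```

The bar measures (457.0, 238.3) against an expected (456.6, 238), so the cover is fully open. Moving on to the tray handle, with a yaw of 90° and a forward pitch of 30°.

Emit:
play_rows --pt "1 5 40 0 0 0 -0.15" --pt "1 69 405 60 -0.407 0.401 -1.543" --pt "1 69 405 60 -0.407 0.401 -1.543" --pt "1 69 405 60 -0.407 0.401 -1.543" --pt "1 69 405 60 -0.407 0.401 -1.543" --pt "1 69 405 60 -0.407 0.401 -1.543" --pt "1 69 405 60 -0.407 0.401 -1.543" --pt "1 69 405 60 -0.407 0.401 -1.543" --pt "1 69 405 60 -0.407 0.401 -1.543" --pt "1 69 405 60 -0.407 0.401 -1.543"

```text
clock: 9.7
position: [0.4576, -0.1642, 0.1917]
ee_rot: [2.423, 1.43, 0.389]
force: [0.4, 1.5, -0.7]
width: 1.0
```

```bash
python3 - <<'E'
from h import *
st(); go(*tp([.4343,-.168,.23],-30))
E
```

```text
{'clock': 9.7, 'joints': [0.657, 0.013, -0.45, 2.239, 0.092, 0.488, 1.202], 'position': [0.458, -0.164, 0.192], 'ee_rot': [2.423, 1.43, 0.389], 'force': [0.425, 1.482, -0.738], 'width': 1.0}
shift [-6.5, 2.7, 6.0] turn [-0.11, 0.077, -0.332]
```

Emit:
play_rows --pt "1 -6 3 6 -0.11 0.077 -0.332" --pt "1 -6 3 6 -0.11 0.077 -0.332" --pt "1 -6 3 6 -0.11 0.077 -0.332" --pt "1 -6 3 6 -0.11 0.077 -0.332" --pt "1 -6 3 6 -0.11 0.077 -0.332"

```text
clock: 10.2
position: [0.4575, -0.1715, 0.185]
ee_rot: [2.059, 1.758, 0.468]
force: [-0.2, 0.1, -0.3]
width: 0.998
```

```bash
python3 - <<'E'
from h import *
s=st(); go(*tp([.4343,-.168,.23],-30)); go(*tp([.4343,-.168,.100],-30))
p=arm.get_image("wrist");W=cloud(p);np.save("w4.npy",W); cv2.imwrite("pics/w4.png",p["img"])
L=R.from_rotvec(s["ee_rot"]).inv().apply((W-s["position"]).reshape(-1,3)).reshape(W.shape)*1000
k=(abs(L[...,1])<12)&(abs(L[...,0])<55)&(L[...,2]>-80)&(L[...,2]<10);P=L[k];print("tips",np.percentile(P[:,2],[100,99,95]).round(1))
k=(np.hypot(W[...,0]-.434,W[...,1]+.168)<.05)&(W[...,2]>.08)&(W[...,2]<.095)
print(k.sum()); print(cv2.minAreaRect((W[k][:,:2]*1000).astype(np.float32)),np.median(W[k][:,2]))
E
```

```text
{'clock': 10.2, 'joints': [0.734, -0.006, -0.408, 2.34, -0.289, 0.304, 1.992], 'position': [0.458, -0.171, 0.185], 'ee_rot': [2.059, 1.758, 0.468], 'force': [-0.21, 0.056, -0.274], 'width': 0.998}
shift [-0.2, 2.2, -0.7] turn [-0.003, 0.0, -0.001]
shift [-0.2, -62.5, 112.1] turn [-0.003, 0.0, -0.001]
tips [-31.2 -32.5 -35.3]
1191
((433.6736145019531, -169.09454345703125), (13.435139656066895, 50.11583709716797), 81.5850601196289) 0.08784330557059193
```

View pics/w4.png

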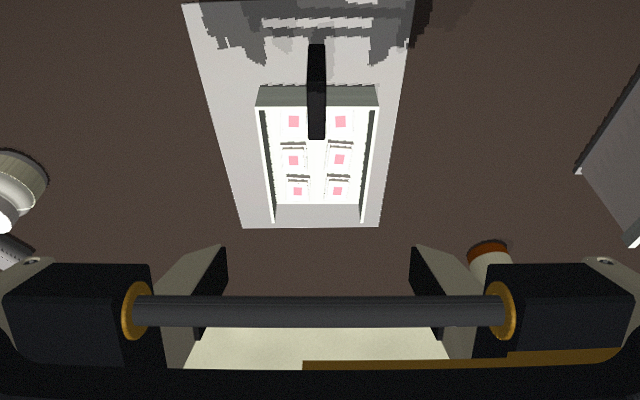

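The tray is level and centred on the mat, with all six blocks in it, the handle at about (316,90) and nothing blocking. Joints 4 and 6 are near their limits at this pitch. I'll fit a kinematic model to the logged states so I can choose a feasible grasp pitch for both the pick and the tip.

```bash
cat > fk.py <<'E'
from h import *
from scipy.optimize import least_squares
D=[([1.071,.435,.025,1.574,-.012,1.134,-.075],[.241,-.576,.194],[-2.615,1.74,.002]),
([-.061,.438,-.61,1.422,.248,1.355,-.822],[.574,.23,.281],[-3.128,.224,-.003]),
([-.064,.552,-.569,1.643,.333,1.04,-.9],[.579,.218,.125],[-3.127,.259,-.005]),
([-.089,.453,-.604,1.813,.306,.965,-.985],[.498,.232,.125],[-3.127,.257,-.004]),
([-.075,.584,-.556,1.679,.357,.979,-.922],[.577,.218,.093],[-3.129,.257,-.002]),
([-.055,.273,-.665,1.711,.182,1.206,-.93],[.458,.239,.257],[-3.123,.259,-.019]),
([.734,-.006,-.408,2.34,-.289,.304,1.992],[.458,-.171,.185],[2.059,1.758,.468])]
def fk(q,p,s):
    off=p[7:9]; Rm=R.identity(); t=np.zeros(3)
    def tr(v):
        nonlocal t; t=t+Rm.apply(v)
    def ro(a,x):
        nonlocal Rm; Rm=Rm*R.from_euler(a,x)
    ro("z",s[0]*q[0]+off[0]); tr([0,0,p[0]]); ro("y",q[1]); tr([p[1],0,p[2]])
    ro("z",s[1]*q[2]); ro("y",q[3]); tr([p[3],0,p[4]])
    ro("z",s[2]*q[4]); tr([p[5],0,0]); ro("y",q[5]); tr([0,0,p[6]]); ro("z",s[3]*q[6]+off[1])
    return t,Rm
def res(p,s):
    o=[]
    for q,x,r in D:
        t,Rm=fk(q,p,s); o+=list((t-x)*3)+list((R.from_rotvec(r).inv()*Rm).as_rotvec())
    return o
if __name__=="__main__":
    import itertools,json
    best=None
    for s in itertools.product([1,-1],repeat=4):
        for o in itertools.product([0,np.pi/2,np.pi,-np.pi/2],repeat=2):
            f=least_squares(res,[.35,0,.4,0,.4,0,.25,*o],args=(s,),max_nfev=60)
            if best is None or f.cost<best[0]: best=(f.cost,f.x.tolist(),s)
    print(best); json.dump(best,open("fk.json","w"))
    print(np.abs(res(np.array(best[1]),best[2])).max())
E
time timeout 400 python3 fk.py
```

```text
(np.float64(0.001847865993148836), [0.2498213979644046, 0.007657085287346004, 0.563353624179743, 0.024438967538899632, 0.4129787622911277, -0.018465756584209323, 0.3872804719151436, -0.08224378392280285, 3.060789494096225], (-1, -1, -1, -1))
0.04104928417942364
real	1m25.281s
user	1m25.551s
sys	0m0.231s
```

```bash
cat > feas.py <<'E'
from fk import *
import json
_,p,s=json.load(open("fk.json")); p=np.array(p)
lo=np.array([-2.62,-.44,-1.27,.08,-1.32,.12,-2.74])+.04; hi=np.array([2.62,2.09,1.32,2.57,4.46,2.,2.74])-.04
def ik(pos,rot,q0):
    def f(q):
        t,Rm=fk(q,p,s); return np.r_[(t-pos)*5,(rot.inv()*Rm).as_rotvec(),.002*(q-q0)]
    r=least_squares(f,np.clip(q0,lo+.01,hi-.01),bounds=(lo,hi)); e=f(r.x)
    return r.x,np.linalg.norm(e[:3])/5*1000,np.degrees(np.linalg.norm(e[3:6]))
b=np.array([.5355,.2245]); ang=np.radians(-9.4); ux=np.array([np.cos(ang),np.sin(ang)])
def tipgrip(mx,mz,th):
    """world grasp point for mouth at bin x=mx,height mz, tray pitch th deg"""
    t=np.radians(th); x=-.185*np.cos(t)+.057*np.sin(t); z=.185*np.sin(t)+.057*np.cos(t)
    return np.r_[b+ux*(mx+x),mz+z]
E
cat > f1.py <<'E'
from feas import *
q0=np.array(D[-1][0])
for phi in(-20,-10,0):
    for mx in(0,.03):
      print("phi0",phi,"mx",mx); q=q0
      for nm,g,ph in[("pick",[.4343,-.168,.063],phi),("lift",[.4343,-.168,.2],phi)]+[(f"tip{th}",tipgrip(mx,.17 if th<15 else .135,th),phi+th) for th in(0,20,40,50,57)]:
        q,e,a=ik(*tp(g,ph),q); print(nm,np.round(g,3),q.round(2),round(e,1),round(a,1))
E
python3 f1.py
```

```text
phi0 -20 mx 0
pick [ 0.434 -0.168  0.063] [ 0.85  0.45 -0.59  2.37  1.3   0.16  0.49] 0.0 0.0
lift [ 0.434 -0.168  0.2  ] [ 1.39  0.25 -1.23  2.23  0.4   0.5   1.31] 0.0 0.0
tip0 [0.353 0.255 0.227] [ 0.12  0.18 -1.19  2.17  0.66  0.86 -0.07] 0.0 0.0
tip20 [0.383 0.25  0.252] [ 0.27  0.38 -1.23  1.92  0.39  1.13  0.3 ] 0.0 0.0
tip40 [0.432 0.242 0.298] [ 0.24  0.61 -1.2   1.57  0.27  1.52  0.44] 0.0 0.0
tip50 [0.461 0.237 0.313] [ 0.2   0.73 -1.16  1.39  0.22  1.71  0.46] 0.0 0.0
tip57 [0.483 0.233 0.321] [ 0.16  0.82 -1.14  1.26  0.19  1.85  0.47] 0.0 0.0
phi0 -20 mx 0.03
pick [ 0.434 -0.168  0.063] [ 0.85  0.45 -0.59  2.37  1.3   0.16  0.49] 0.0 0.0
lift [ 0.434 -0.168  0.2  ] [ 1.39  0.25 -1.23  2.23  0.4   0.5   1.31] 0.0 0.0
tip0 [0.383 0.25  0.227] [ 0.12  0.22 -1.14  2.14  0.69  0.86 -0.03] 0.0 0.0
tip20 [0.413 0.245 0.252] [ 0.27  0.43 -1.23  1.87  0.45  1.16  0.3 ] 0.0 0.0
tip40 [0.461 0.237 0.298] [ 0.23  0.66 -1.2   1.51  0.32  1.57  0.44] 0.0 0.0
tip50 [0.491 0.232 0.313] [ 0.18  0.78 -1.16  1.32  0.27  1.77  0.47] 0.0 0.0
tip57 [0.513 0.228 0.321] [ 0.14  0.86 -1.14  1.1
[... 1583 characters left out ...]
.313] [-0.13  0.71 -0.44  1.26 -0.22  1.95  0.84] 0.0 0.0
tip57 [0.483 0.233 0.321] [ 0.16  0.94 -1.08  1.2  -0.01  1.96  0.45] 7.0 3.8
phi0 0 mx 0.03
pick [ 0.434 -0.168  0.063] [ 0.35  0.45 -0.09  2.13  0.07  0.56  1.63] 0.0 0.0
lift [ 0.434 -0.168  0.2  ] [ 0.37  0.24 -0.1   1.99  0.03  0.91  1.67] 0.0 0.0
tip0 [0.383 0.25  0.227] [-0.35  0.21 -0.37  1.97  0.09  0.98  0.65] 0.0 0.0
tip20 [0.413 0.245 0.252] [-0.22  0.4  -0.39  1.69 -0.07  1.36  0.84] 0.0 0.0
tip40 [0.461 0.237 0.298] [-0.15  0.62 -0.4   1.34 -0.16  1.79  0.87] 0.0 0.0
tip50 [0.491 0.232 0.313] [ 0.07  0.86 -0.9   1.17 -0.01  1.96  0.58] 1.5 0.8
tip57 [0.513 0.228 0.321] [ 0.16  0.94 -1.04  1.15 -0.01  1.96  0.49] 11.9 6.7
```

```bash
python3 - <<'E'
from h import *
go(*tp([.434,-.1685,.15],-16)); go(*tp([.434,-.1685,.063],-16))
E
```

```text
shift [-1.1, -50.7, 67.2] turn [0.242, -0.0, -0.002]
shift [-1.2, -94.0, 142.7] turn [0.242, -0.0, -0.002]
```

Emit:
play_rows --pt "0.2 -1 -25 33 0.121 0 0" --pt "0.2 -1 -51 67 0.242 0 0" --pt "0.2 -1 -51 67 0.242 0 0" --pt "0.2 -1 -65 92 0.242 0 0" --pt "0.2 -1 -80 118 0.242 0 0" --pt "0.2 -1 -94 143 0.242 0 0" --pt "0.2 -1 -94 143 0.242 0 0" --pt "0.2 -1 -94 143 0.242 0 0" --pt "0.2 -1 -94 143 0.242 0 0"

```text
clock: 11.15
position: [0.4489, -0.1707, 0.0165]
ee_rot: [2.219, 1.891, 0.269]
force: [-0.6, 0.7, 0.6]
width: 0.597
```

```bash
python3 - <<'E'
from h import *
st(); go(*tp([.434,-.1685,.063],-16))
E
```

```text
{'clock': 11.15, 'joints': [0.461, 0.369, -0.22, 2.355, 0.323, 0.153, 1.365], 'position': [0.449, -0.171, 0.017], 'ee_rot': [2.219, 1.891, 0.269], 'force': [-0.587, 0.693, 0.605], 'width': 0.597}
shift [-0.2, -1.6, 1.2] turn [0.002, -0.0, -0.002]
```

Emit:
play_rows --force 55 --pt "-1 0 0 0 0 0 0" --pt "-1 0 0 0 0 0 0" --pt "-1 0 0 0 0 0 0" --pt "-1 0 0 0 0 0 0" --pt "-1 0 0 0 0 0 0" --pt "-1 0 0 0 0 0 0" --pt "-1 0 0 0 0 0 0" --pt "-1 0 0 0 0 0 0"

```text
clock: 11.95
position: [0.4488, -0.1708, 0.0165]
ee_rot: [2.219, 1.891, 0.269]
force: [-1.9, -0.6, 3.3]
width: 0.149
```

```bash
python3 - <<'E'
from feas import *
s=st(); r=R.from_rotvec(s["ee_rot"])
g=np.array(s["position"])-r.apply([0,0,.05]); print("grasp",g.round(4))
go(np.array(s["position"])+[0,0,.16],r); go(np.array(s["position"])+[0,0,.01],r)
E
```

```text
{'clock': 11.95, 'joints': [0.461, 0.369, -0.22, 2.355, 0.324, 0.153, 1.364], 'position': [0.449, -0.171, 0.017], 'ee_rot': [2.219, 1.891, 0.269], 'force': [-1.927, -0.56, 3.319], 'width': 0.149}
grasp [ 0.435  -0.1686  0.0645]
shift [0.1, 44.5, -153.7] turn [0.0, 0.0, 0.0]
shift [0.0, 2.8, -9.6] turn [0.0, 0.0, 0.0]
```

Emit:
play_rows --pt "-1 0 2 -5 0 0 0" --pt "-1 0 4 -15 0 0 0" --pt "-1 0 8 -30 0 0 0" --pt "-1 0 14 -48 0 0 0" --pt "-1 0 20 -68 0 0 0" --pt "-1 0 26 -90 0 0 0" --pt "-1 0 33 -112 0 0 0" --pt "-1 0 39 -133 0 0 0" --pt "-1 0 43 -148 0 0 0" --pt "-1 0 44 -154 0 0 0"

```text
clock: 12.95
position: [0.4483, -0.1707, 0.1779]
ee_rot: [2.218, 1.89, 0.269]
force: [1.1, -0.7, -4.0]
width: 0.149
```

```bash
python3 - <<'E'
from feas import *
s=st()
p=arm.get_image("wrist"); cv2.imwrite("pics/w5.png",p["img"])
W=cloud(p); k=(W[...,2]>.1)&(W[...,2]<.24)&(abs(W[...,0]-.54)<.09)&(abs(W[...,1]+.185)<.07)
P=W[k]; 
for a in(.47,.5,.53,.56,.59,.61):
    Q=P[abs(P[:,0]-a)<.008]; print(a,len(Q),np.percentile(Q[:,2],[2,50,98]).round(3) if len(Q) else "")
go(*tp(tipgrip(-.015,.185,0),-16))
E
```

```text
{'clock': 12.95, 'joints': [0.748, 0.092, -0.491, 2.151, 0.024, 0.628, 1.658], 'position': [0.448, -0.171, 0.178], 'ee_rot': [2.218, 1.89, 0.269], 'force': [1.054, -0.676, -4.043], 'width': 0.149}
0.47 1208 [0.165 0.176 0.188]
0.5 0 
0.53 1 [0.18 0.18 0.18]
0.56 130 [0.168 0.173 0.178]
0.59 0 
0.61 0 
shift [405.1, -151.9, -60.8] turn [0.003, 0.001, -0.002]
```

View pics/w5.png

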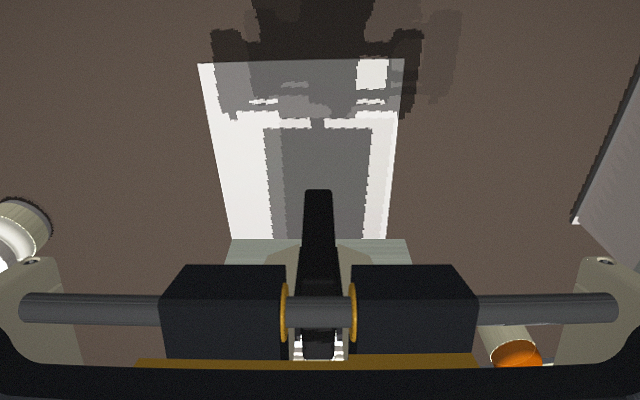

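The tray is lifted off the mat with the handle centred in the jaws. I'll check its level from the top camera.

```bash
cat > lvl.py <<'E'
from feas import *
s=arm.observe(); r=R.from_rotvec(s["ee_rot"])
g=np.array(s["position"])-r.apply([0,0,.05]); print("grasp",g.round(4))
for n in("top","scene"):
    W=cloud(arm.get_image(n)); a=np.radians(-9)
    L=(W-g)@np.array([[np.cos(a),-np.sin(a),0],[np.sin(a),np.cos(a),0],[0,0,1]])
    k=(L[...,0]>.035)&(L[...,0]<.19)&(abs(L[...,1])<.06)&(L[...,2]>-.12)&(L[...,2]<.03); P=L[k]; print(n,len(P))
    for x in np.arange(.04,.19,.02):
        Q=P[abs(P[:,0]-x)<.01]
        if len(Q)>3: print(x.round(3),len(Q),"y",Q[:,1].min().round(3),Q[:,1].max().round(3),"z",np.percentile(Q[:,2],[5,50,95]).round(3))
E
python3 lvl.py
```

```text
grasp [ 0.4345 -0.1686  0.226 ]
top 1633
0.04 170 y -0.054 0.055 z [-0.063 -0.052 -0.031]
0.06 220 y -0.055 0.055 z [-0.063 -0.051 -0.03 ]
0.08 226 y -0.055 0.055 z [-0.064 -0.057 -0.029]
0.1 223 y -0.055 0.055 z [-0.063 -0.05  -0.03 ]
0.12 219 y -0.055 0.055 z [-0.064 -0.055 -0.031]
0.14 225 y -0.056 0.055 z [-0.063 -0.053 -0.031]
0.16 216 y -0.055 0.055 z [-0.063 -0.053 -0.029]
0.18 134 y -0.054 0.054 z [-0.065 -0.058 -0.03 ]
scene 1000
0.04 72 y -0.056 0.052 z [-0.066 -0.055 -0.028]
0.06 132 y -0.058 0.052 z [-0.065 -0.054 -0.034]
0.08 129 y -0.057 0.053 z [-0.066 -0.057 -0.029]
0.1 115 y -0.058 0.052 z [-0.065 -0.053 -0.031]
0.12 158 y -0.057 0.052 z [-0.067 -0.056 -0.032]
0.14 105 y -0.059 0.051 z [-0.066 -0.055 -0.029]
0.16 148 y -0.057 0.053 z [-0.066 -0.053 -0.03 ]
0.18 141 y -0.059 0.052 z [-0.065 -0.059 -0.035]
```

Emit:
play_rows --pt "-1 4 -2 -20 0 0 0" --pt "-1 16 -6 -40 0 0 0" --pt "-1 40 -15 -55 0 0 0" --pt "-1 72 -27 -61 0 0 0" --pt "-1 108 -40 -61 0 0 0" --pt "-1 144 -54 -61 0 0 0" --pt "-1 180 -68 -61 0 0 0" --pt "-1 216 -81 -61 0 0 0" --pt "-1 246 -92 -61 0 0 0" --pt "-1 270 -101 -61 0 0 0"

```text
clock: 14.1
position: [0.3766, 0.1157, 0.2059]
ee_rot: [2.219, 1.894, 0.267]
force: [0.1, -0.3, -5.0]
width: 0.146
```

```bash
python3 - <<'E'
from feas import *
st();go(*tp(tipgrip(-.015,.190,0),-16))
E
```

```text
{'clock': 14.1, 'joints': [0.559, -0.095, -1.052, 2.205, 0.126, 0.764, 0.831], 'position': [0.377, 0.116, 0.206], 'ee_rot': [2.219, 1.894, 0.267], 'force': [0.128, -0.25, -4.973], 'width': 0.146}
shift [133.7, -46.5, -6.0] turn [0.0, -0.0, -0.001]
```

Emit:
play_rows --pt "-1 4 -2 -6 0 0 0" --pt "-1 14 -5 -6 0 0 0" --pt "-1 34 -12 -6 0 0 0" --pt "-1 58 -20 -6 0 0 0" --pt "-1 82 -28 -6 0 0 0" --pt "-1 106 -37 -6 0 0 0" --pt "-1 124 -43 -6 0 0 0" --pt "-1 134 -46 -6 0 0 0" --pt "-1 134 -46 -6 0 0 0"

```text
clock: 15.0
position: [0.3516, 0.2563, 0.1981]
ee_rot: [2.219, 1.899, 0.265]
force: [0.2, 1.4, -4.2]
width: 0.148
```

```bash
python3 - <<'E'
from feas import *
s=st()
for mx,mz,th in((-.015,.19,0),(-.015,.175,10),(-.015,.15,20),(-.015,.138,30),(-.015,.135,40),(-.015,.135,50),(-.015,.135,58)):
    print(mx,mz,th); go(*tp(tipgrip(mx,mz,th),-16+th),s)
    print(ik(*tp(tipgrip(mx,mz,th),-16+th),np.array(s["joints"]))[0].round(2))
E
```

```text
{'clock': 15.0, 'joints': [0.148, 0.178, -1.224, 2.096, 0.531, 0.954, 0.047], 'position': [0.352, 0.256, 0.198], 'ee_rot': [2.219, 1.899, 0.265], 'force': [0.203, 1.423, -4.175], 'width': 0.148}
-0.015 0.19 0
shift [-1.3, 0.6, -0.7] turn [-0.003, -0.001, 0.002]
[ 0.2   0.13 -1.23  2.12  0.48  0.9   0.11]
-0.015 0.175 10
shift [-1.3, 8.6, -13.6] turn [0.172, -0.001, 0.002]
[ 0.27  0.22 -1.23  2.    0.34  1.04  0.3 ]
-0.015 0.15 20
shift [-1.5, 18.4, -14.3] turn [0.346, -0.001, 0.002]
[ 0.28  0.37 -1.23  1.88  0.31  1.19  0.35]
-0.015 0.138 30
shift [-1.7, 35.8, -24.4] turn [0.521, -0.001, 0.002]
[ 0.27  0.51 -1.23  1.74  0.28  1.36  0.39]
-0.015 0.135 40
shift [-1.9, 59.1, -39.1] turn [0.695, -0.001, 0.002]
[ 0.25  0.65 -1.23  1.57  0.25  1.56  0.41]
-0.015 0.135 50
shift [-2.1, 86.0, -52.3] turn [0.87, -0.0, 0.002]
[ 0.21  0.78 -1.21  1.4   0.21  1.74  0.42]
-0.015 0.135 58
shift [-2.3, 108.8, -59.3] turn [1.01, -0.0, 0.002]
[ 0.17  0.88 -1.2   1.26  0.17  1.89  0.41]
```

Emit:
play_rows --pt "-1 -1 4 -6 0.07 0 0" --pt "-1 -1 8 -13 0.16 0 0" --pt "-1 -1 13 -14 0.25 0 0" --pt "-1 -1 18 -14 0.346 0 0" --pt "-1 -1 24 -17 0.4 0 0" --pt "-1 -1 30 -21 0.46 0 0" --pt "-1 -2 36 -24 0.52 0 0" --pt "-1 -2 44 -29 0.58 0 0" --pt "-1 -2 52 -34 0.64 0 0" --pt "-1 -2 59 -39 0.695 0 0"

```text
clock: 16.0
position: [0.398, 0.2455, 0.2513]
ee_rot: [-2.125, -1.816, 0.387]
force: [-0.7, -0.4, -4.4]
width: 0.151
```

```bash
python3 - <<'E'
from feas import *
s=st()
for th in(45,50,54,58): go(*tp(tipgrip(-.015,.135,th),-16+th),s)
E
```

```text
{'clock': 16.0, 'joints': [0.24, 0.635, -1.148, 1.541, 0.21, 1.543, 0.496], 'position': [0.398, 0.245, 0.251], 'ee_rot': [-2.125, -1.816, 0.387], 'force': [-0.692, -0.352, -4.395], 'width': 0.151}
shift [1.5, 4.0, -14.0] turn [0.085, -0.0, 0.0]
shift [1.4, 10.6, -27.4] turn [0.172, -0.0, 0.0]
shift [1.3, 16.8, -37.6] turn [0.242, -0.0, 0.001]
shift [1.2, 23.6, -47.5] turn [0.312, -0.0, 0.001]
```

Emit:
play_rows --pt "-1 1 2 -7 0.045 0 0" --pt "-1 1 4 -14 0.085 0 0" --pt "-1 1 7 -21 0.13 0 0" --pt "-1 1 11 -27 0.172 0 0" --pt "-1 1 14 -33 0.21 0 0" --pt "-1 1 17 -38 0.242 0 0" --pt "-1 1 20 -43 0.28 0 0" --pt "-1 1 24 -47 0.312 0 0" --pt "-1 1 24 -47 0.312 0 0" --pt "-1 1 24 -47 0.312 0 0"

```text
clock: 17.0
position: [0.4391, 0.2395, 0.2838]
ee_rot: [-1.911, -1.631, 0.625]
force: [0.1, -0.2, -3.0]
width: 0.152
```

```bash
python3 - <<'E'
from feas import *
s=st(); go(*tp(tipgrip(-.015,.135,58),42),s)
ims=[]
for n,sl in(("top",np.s_[180:310,190:330]),("scene",np.s_[80:230,300:460])):
    p=arm.get_image(n); ims.append(cv2.resize(p["img"][sl],(390,390),interpolation=cv2.INTER_CUBIC))
cv2.imwrite("pics/t1.png",np.hstack(ims))
E
```

```text
{'clock': 17.0, 'joints': [0.169, 0.853, -1.09, 1.225, 0.115, 1.864, 0.525], 'position': [0.439, 0.239, 0.284], 'ee_rot': [-1.911, -1.631, 0.625], 'force': [0.062, -0.203, -2.958], 'width': 0.152}
shift [0.8, -1.2, -0.4] turn [0.001, -0.001, -0.0]
```

View pics/t1.png

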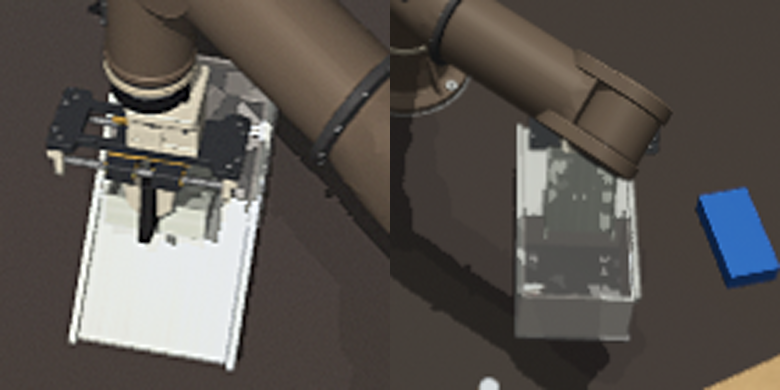

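Weight fell by about 1 N (six blocks are 1.06 N), and the tray is tipped over the opening at about (150,240) left and (580,250) right. I'll dwell, then level with a lift.

Emit:
play_rows --pt "-1 0 0 0 0.01 0 0" --pt "-1 0 0 0 -0.01 0 0" --pt "-1 0 0 0 0.01 0 0" --pt "-1 0 0 0 -0.01 0 0" --pt "-1 0 0 0 0 0 0" --pt "-1 0 0 0 0 0 0" --pt "-1 0 0 0 0 0 0"

```text
clock: 17.8
position: [0.4386, 0.2398, 0.2844]
ee_rot: [-1.91, -1.633, 0.625]
force: [-0.1, -0.6, -2.7]
width: 0.149
```

```bash
python3 - <<'E'
from feas import *
s=st()
for mz,th in((.155,52),(.175,40),(.185,30),(.195,20),(.2,10),(.2,0)): go(*tp(tipgrip(-.015,mz,th),-16+th),s)
E
```

```text
{'clock': 17.8, 'joints': [0.169, 0.852, -1.091, 1.226, 0.115, 1.865, 0.525], 'position': [0.439, 0.24, 0.284], 'ee_rot': [-1.91, -1.633, 0.625], 'force': [-0.088, -0.553, -2.707], 'width': 0.149}
shift [0.6, -18.7, 1.9] turn [-0.104, -0.001, 0.001]
shift [0.9, -36.5, 22.6] turn [-0.313, -0.001, 0.001]
shift [1.1, -41.1, 45.0] turn [-0.488, -0.001, 0.001]
shift [1.2, -40.6, 66.6] turn [-0.662, -0.001, 0.001]
shift [1.3, -31.8, 90.2] turn [-0.837, -0.001, 0.001]
shift [1.4, -15.1, 115.0] turn [-1.011, -0.001, 0.001]
```

Emit:
play_rows --pt "-1 0 -19 2 -0.1 0 0" --pt "-1 1 -28 12 -0.21 0 0" --pt "-1 1 -36 23 -0.313 0 0" --pt "-1 1 -40 34 -0.4 0 0" --pt "-1 1 -41 45 -0.488 0 0" --pt "-1 1 -41 67 -0.662 0 0" --pt "-1 1 -32 90 -0.837 0 0" --pt "-1 1 -24 103 -0.93 0 0" --pt "-1 1 -15 115 -1.011 0 0" --pt "-1 1 -15 115 -1.011 0 0"

```text
clock: 18.8
position: [0.3481, 0.2537, 0.2075]
ee_rot: [2.21, 1.899, 0.265]
force: [-0.1, -1.6, -2.1]
width: 0.15
```

```bash
python3 - <<'E'
from feas import *
s=st(); go(*tp([.434,-.1685,.226],-16),s)
E
```

```text
{'clock': 18.8, 'joints': [0.13, 0.132, -1.181, 2.091, 0.478, 0.952, 0.107], 'position': [0.348, 0.254, 0.207], 'ee_rot': [2.21, 1.899, 0.265], 'force': [-0.051, -1.555, -2.097], 'width': 0.15}
shift [-404.4, 147.5, 74.9] turn [0.002, 0.002, 0.006]
```

Emit:
play_rows --pt "-1 -10 4 0 0 0 0" --pt "-1 -40 15 4 0 0 0" --pt "-1 -80 29 10 0 0 0" --pt "-1 -120 44 18 0 0 0.002" --pt "-1 -160 58 27 0 0 0.003" --pt "-1 -200 73 36 0 0 0.004" --pt "-1 -240 88 45 0 0 0.005" --pt "-1 -280 102 54 0 0 0.006" --pt "-1 -320 117 60 0.002 0.002 0.006" --pt "-1 -350 128 66 0.002 0.002 0.006"

```text
clock: 19.8
position: [0.4359, -0.117, 0.1813]
ee_rot: [2.221, 1.893, 0.267]
force: [0.5, -0.2, -3.2]
width: 0.15
```

```bash
python3 - <<'E'
from feas import *
s=st(); go(*tp([.434,-.1685,.226],-16),s)
E
```

```text
{'clock': 19.8, 'joints': [0.731, 0.041, -0.593, 2.194, 0.044, 0.636, 1.522], 'position': [0.436, -0.117, 0.181], 'ee_rot': [2.221, 1.893, 0.267], 'force': [0.451, -0.167, -3.153], 'width': 0.15}
shift [-51.1, 18.4, 8.7] turn [-0.001, -0.001, -0.002]
```

Emit:
play_rows --pt "-1 -25 9 4 0 0 -0.002" --pt "-1 -45 16 8 0 0 -0.002" --pt "-1 -51 18 9 0 0 -0.002" --pt "-1 -51 18 9 0 0 -0.002" --pt "-1 -51 18 9 0 0 -0.002"

```text
clock: 20.3
position: [0.4473, -0.1697, 0.1775]
ee_rot: [2.22, 1.897, 0.267]
force: [0.5, 0.3, -1.8]
width: 0.148
```

```bash
python3 lvl.py; python3 - <<'E'
from feas import *
s=st(); go(*tp([.434,-.1685,.226],-16),s); go(*tp([.434,-.1685,.085],-16),s)
ims=[]
p=arm.get_image("top")
for sl in(np.s_[180:310,190:330],np.s_[180:310,310:450]):
    ims.append(cv2.resize(p["img"][sl],(390,390),interpolation=cv2.INTER_CUBIC))
cv2.imwrite("pics/t2.png",np.hstack(ims))
E
```

```text
grasp [ 0.4338 -0.1677  0.2255]
top 1624
0.04 171 y -0.055 0.055 z [-0.064 -0.059 -0.029]
0.06 222 y -0.054 0.055 z [-0.064 -0.059 -0.032]
0.08 216 y -0.054 0.055 z [-0.065 -0.059 -0.032]
0.1 220 y -0.055 0.055 z [-0.065 -0.059 -0.03 ]
0.12 221 y -0.055 0.055 z [-0.064 -0.059 -0.031]
0.14 220 y -0.056 0.055 z [-0.065 -0.059 -0.03 ]
0.16 218 y -0.055 0.055 z [-0.065 -0.059 -0.032]
0.18 136 y -0.055 0.055 z [-0.064 -0.059 -0.029]
scene 993
0.04 94 y -0.058 0.052 z [-0.065 -0.058 -0.031]
0.06 122 y -0.057 0.052 z [-0.066 -0.059 -0.031]
0.08 130 y -0.058 0.053 z [-0.066 -0.059 -0.031]
0.1 129 y -0.056 0.053 z [-0.066 -0.06  -0.03 ]
0.12 126 y -0.058 0.052 z [-0.066 -0.059 -0.03 ]
0.14 128 y -0.055 0.053 z [-0.065 -0.058 -0.03 ]
0.16 142 y -0.058 0.053 z [-0.066 -0.059 -0.031]
0.18 122 y -0.057 0.053 z [-0.067 -0.059 -0.032]
{'clock': 20.4, 'joints': [0.795, 0.098, -0.543, 2.147, 0.034, 0.634, 1.651], 'position': [0.447, -0.169, 0.178], 'ee_rot': [2.218, 1.897, 0.267], 'force': [0.369, -0.459, -2.596], 'width': 0.147}
shift [-1.2, 0.5, -0.2] turn [-0.001, -0.002, 0.001]
shift [-1.4, -38.2, 135.4] turn [-0.001, -0.002, 0.001]
```

View pics/t2.png

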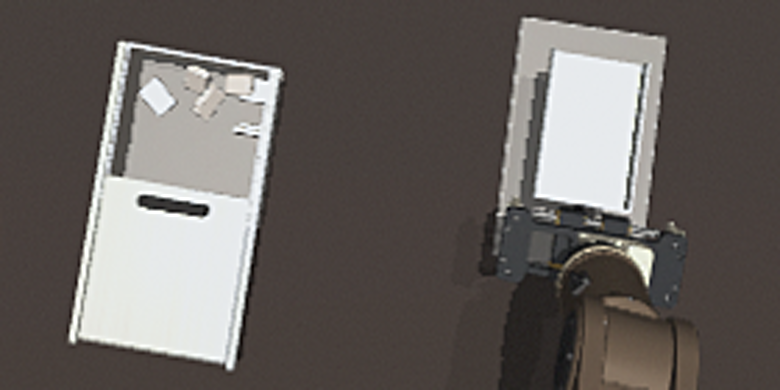

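The tray is empty and level over the mat. The blocks lie in the bin around (155,95) to (245,130), and the bar at (172,205) shows the cover fully open. Setting the tray down.

Emit:
play_rows --pt "-1 -1 -6 20 0 0 0" --pt "-1 -1 -14 50 0 0 0" --pt "-1 -1 -23 80 0 0 0" --pt "-1 -1 -30 107 0 0 0" --pt "-1 -1 -35 125 0 0 0" --pt "-1 -1 -38 135 0 0 0" --pt "-1 -1 -38 135 0 0 0" --pt "-1 -1 -38 135 0 0 0"

```text
clock: 21.25
position: [0.4482, -0.1698, 0.0379]
ee_rot: [2.217, 1.899, 0.268]
force: [-0.2, -0.0, -3.8]
width: 0.147
```

```bash
python3 - <<'E'
from feas import *
s=st(); print(np.array(s["position"])-R.from_rotvec(s["ee_rot"]).apply([0,0,.05]));go(*tp([.434,-.1685,.0645],-16),s)
E
```

```text
{'clock': 21.25, 'joints': [0.569, 0.332, -0.348, 2.328, 0.361, 0.236, 1.331], 'position': [0.448, -0.17, 0.038], 'ee_rot': [2.217, 1.899, 0.268], 'force': [-0.247, -0.013, -3.842], 'width': 0.147}
[ 0.43461676 -0.16774117  0.08595682]
shift [-1.0, -6.4, 20.5] turn [-0.0, -0.002, 0.003]
```

Emit:
play_rows --pt "-1 0 -2 6 0 0 0" --pt "-1 0 -4 12 0 0 0" --pt "-1 0 -5 16 0 0 0" --pt "-1 0 -5 18 0 0 0" --pt "-1 0 -6 19 0 0 0" --pt "-1 0 -6 20 0 0 0" --pt "-1 0 -6 20 0 0 0"

```text
clock: 21.95
position: [0.448, -0.1697, 0.017]
ee_rot: [2.217, 1.899, 0.268]
force: [-0.8, 0.4, -2.3]
width: 0.147
```

Emit:
play_rows --pt "-1 0 0 0.5 0 0 0" --pt "-1 0 0 1 0 0 0" --pt "-1 0 0 1 0 0 0" --pt "-1 0 0 1 0 0 0"

```text
clock: 22.35
position: [0.4483, -0.1698, 0.0165]
ee_rot: [2.216, 1.898, 0.268]
force: [-4.7, 1.6, 7.3]
width: 0.149
```

Contact: the force went to +7 N. Release gently, then retreat up.

Emit:
play_rows --pt "-0.6 0 0 0 0 0 0" --pt "-0.3 0 0 0 0 0 0" --pt "0 0 0 0 0 0 0" --pt "0.2 0 0 0 0 0 0" --pt "0.2 0 0 0 0 0 0" --pt "0.2 0 0 0 0 0 0" --pt "0.2 0 10 -30 0 0 0" --pt "0.2 0 22 -75 0 0 0" --pt "0.2 0 36 -120 0 0 0" --pt "0.2 0 44 -150 0 0 0"

```text
clock: 23.35
position: [0.4502, -0.1699, 0.1759]
ee_rot: [2.214, 1.897, 0.27]
force: [-0.2, -1.3, -0.0]
width: 0.603
```

Emit:
play_rows --pt "0.2 -25 -15 -30 0 0 0" --pt "0.2 -75 -50 -50 0 0 0" --pt "0.2 -125 -50 -60 0 0 0" --pt "0.2 -170 -50 -60 0 0 0" --pt "0.2 -200 -50 -60 0 0 0" --pt "0.2 -200 -50 -60 0 0 0" --pt "0.2 -200 -50 -60 0 0 0"

```text
clock: 24.05
position: [0.3552, -0.3578, 0.219]
ee_rot: [2.216, 1.896, 0.271]
force: [-0.0, -0.1, -0.0]
width: 0.6
```

```bash
python3 - <<'E'
from feas import *
s=st(); p=arm.get_image("top"); W=cloud(p)
def rect(n,x,y,r,z0,z1):
    k=(np.hypot(W[...,0]-x,W[...,1]-y)<r)&(W[...,2]>z0)&(W[...,2]<z1); P=W[k]
    q=cv2.minAreaRect((P[:,:2]*1000).astype(np.float32)); print(n,len(P),np.round(q[0],1),np.round(q[1],1),round(q[2],1),np.median(P[:,2]).round(3))
rect("tray walls",.53,-.185,.14,.03,.05); rect("handle",.434,-.168,.05,.075,.1); rect("bar",.457,.238,.07,.14,.165)
k=(abs(W[...,0]-.52)<.1)&(abs(W[...,1]+.18)<.04)
a=np.radians(-9);P=W[k]; P=P[P[:,2]<.02]; A=np.c_[P[:,:2],np.ones(len(P))]; print("floor plane slope",np.linalg.lstsq(A,P[:,2],rcond=None)[0].round(4))
for q in("bottle","slidebox","jar"):
    for r in arm.look_for(p,q)[:1]:
        b=r["box"]; print(q,round(r["score"],2),[int(b[0]*640),int(b[1]*400),int(b[2]*640),int(b[3]*400)])
c=p["img"][130:310,140:500]; cv2.imwrite("pics/end.png",cv2.resize(c,None,fx=2.2,fy=2.2,interpolation=cv2.INTER_CUBIC))
E
```

```text
{'clock': 24.05, 'joints': [1.23, 0.125, -0.446, 1.997, -0.157, 0.811, 2.304], 'position': [0.355, -0.358, 0.219], 'ee_rot': [2.216, 1.896, 0.271], 'force': [-0.03, -0.107, -0.016], 'width': 0.6}
tray walls 137 [ 511.7 -179.9] [111.  205.9] 80.8 0.036
handle 66 [ 433.2 -167.7] [13.7 48.7] 80.9 0.086
bar 99 [455.4 237.3] [81.3 12.2] 81.1 0.154
floor plane slope [0.0094 0.0072 0.0014]
slidebox 0.63 [154, 216, 34, 51]
jar 0.83 [465, 222, 27, 21]
```

View pics/end.png

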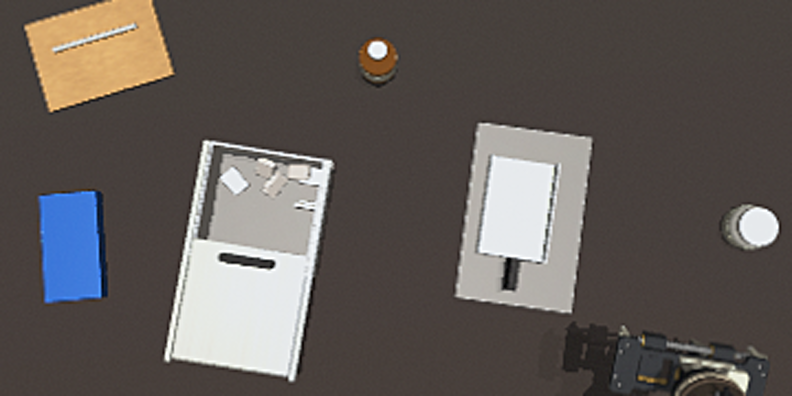

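The final view matches the task. The empty tray is flat inside the mat at (520,210), the cover is open with its bar at (247,261), and about six blocks lie in the bin at (234–315,165–205). The bottle, slide box and jar stand where they started.

```bash
python3 -c "
from cell import arm; print(arm.sign_off())"
```

```text
the job is handed in; nothing more can be done
None
```

The job is done and handed in, at about 24 s on the robot's clock. I slid the cover to its end stop, tipped the tray 58° with its mouth about 20 mm above the bin opening, and set the empty tray back on its mat.

**Last checks**
- **Cover:** its bar measured within 0.5 mm of the fully open position after the pull. The last top picture put it within about 1.5 mm, and it was still open at the end.
- **Blocks:** the tray shows empty, and its weight fell by about 1 N, which matches six blocks. I count six pale shapes in the bin, but two of them lie half hidden along the wall.
- **Tray:** it lies flat within about 0.5°, back at its starting pose, with at least about 20 mm of mat on every side.
- **Other things:** the bottle, slide box and jar look unmoved. The detector missed the bottle in the last picture, so I checked it by eye.

**What disagreed**
- **First grasp:** it closed just above the bar, because the fingertips sit about 31 mm behind the reported tool point. Nothing was touched, and I corrected for this in every later grasp.
- **Cover at the start:** it was already about 27 mm open, not shut.

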